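# Close the shielded test box and crank the contacts up

## Robot

A 7-joint arm with a two-finger parallel gripper is mounted at the origin on the work surface. World frame = base frame: x ahead of the robot, y to its left, z up, the work surface at z = 0. Lengths are in mm, angles in degrees, forces in N, time in s.
With the tool pointing down it reaches from about 425 to 925 mm from the base axis. Payload 6.8 kg.
Tool frame: the origin (TCP) lies at the very end of the fingers, on their centre line; the grasp point (between the pads) lies bot.grip_depth behind it (bot.grip_depth is the distance from the TCP to the grasp point, in mm); z points along the fingers, y is the line along which they close (so a half turn about z gives the same grasp; the last joint's range is limited). The gripper opens to 88 mm and grips with 3 to 60 N. Pads are 20 mm wide; open, the fingers measure 115 mm over their backs; the gripper's body (75 mm by 178 mm) begins 61 mm behind the grasp point.
Start: joints at [-75.579, 27.33, 1.283, 89.118, -0.659, 63.558, -4.761], TCP at [237.656, 631.797, 222.664] pointing down, gripper open.
Joint ranges: [-169.35, 169.35], [-19.33, 120.38], [-80.79, 83.38], [13.8, 139.57], [-78.32, 258.32], [9.67, 109.79], [-169.56, 169.56]. Speed limits (degrees/s): [136.94, 136.94, 180, 180, 180, 180, 180].

## Interface

Orientations are given as a 3x3 rotation matrix whose columns are the frame's x, y, z axes.
In Python, from bench import bot, cams, workorder gives the robot as it stands.
- The arm moves only by the tool jog_arm, never from a script. Its argument "steps" is a list of rows, each a list of 3 entries, a list of its own where there are three numbers: the closure, from -1 (fully open) to 1 (shut), then the shift along the world's x, y, z scaled (see below), then the turn about the world's z scaled (see below). In form: [[grip, [tx, ty, tz], turn], ...]. A call has 1 to 5 rows; each row is the pose to reach, as a shift and turn from the pose commanded when the call began, turning the shorter way round; what a row does not reach only later rows make up. The controller multiplies each number of a shift by 0.12 m and each number of a turn by 360 degrees. A row lasts 1/8 s, in which the tool goes at most 62.5 mm and 10.7 degrees, less where a joint would pass 70% of its speed; a pose out of reach is approached as far as the arm can. A call with a number of a shift or a turn outside -1 to 1 is refused whole. A call with a gripper value outside its range is refused whole. The fingers move at their own pace and stop on an object; "grip_force" is the grip in N (left out, the last holds). Time passes only in rows, so rows that repeat a pose let the fingers close. It gives the time, the measured TCP pose, the force, the opening and the grip force at its end, in the units of the state.
- bot.get_state(): the state, without advancing time (a new reading comes with each control period).
- cams.get_image(name): name is "scene" or "top" or "wrist"; returns a dict with "pixels" (400x640x3 uint8, blue, green, red), "vfov" (degrees; the focal length in pixels is half the picture's height over the tangent of half this angle, whatever the lens; pixels are square), "cx", "cy" (the principal point, pixels), "D" ([k1, k2, p1, p2, k3] as OpenCV has them; the pictures are not rectified), "xyz" and "rotation" of the camera in the world. Camera axes: x right, y down, z forward; pixel columns grow to the right and rows downward; lengths in mm; the calibration is good to about 2 mm. A picture is of the moment at which its call begins. There is no depth.
- workorder.hand_in(): hands the job in; it is judged then, once.
Trained networks look in a picture, given as the dict that the camera call returned (one of the last four; its "shot" number tells which), for a name from the list of things; names that differ only in an ending like _2 or _b are one class to them, and where a whole thing is asked for, a point or a joint stands for the part that bears it (a point fixed in the world has none). Each returns a list of dicts, best first, with "conf" (0 to 1); they miss things now and then, are a little off and sometimes report something else, mostly with a low value. They report only what shows in the picture. A call takes as long as a camera call.
- cams.trace(label, picture): "mask" (400x640 bool, what is visible of it) and "location" ([column, row] in pixels, amid what is visible of it).
The state is a dict: "t": time; "qpos": joint angles; "joint_velocities": joint speeds; "tau": joint torques, N m; "position": TCP position; "tcp_rot": TCP orientation; "ft_force": force on the tool from outside, world axes, zero at the start; "ft_torque": the same for the moment, N m; "opening": opening from 0.0 (shut) to 1.0 (fully open); "grip_force": force on a finger pad.
Only numpy, scipy, OpenCV 4.12 (cv2) and the standard library are available. Lean on these libraries where they do the work, as an engineer would, in place of code of your own. Each camera call takes 0.05 s, during which the arm holds its last target. There are 200 camera calls.

## Task

The circuit board is already in the shielded test box: swing the box's open cover over and lower it gently, without letting it slam, until it lies fully shut on the box. Then turn the hand crank beside the box clockwise (seen from above) all the way round, about one full turn, until it comes up against its stop, and let go of everything. Leave the other things on the bench where they are.

Things in the scene. Friction and masses are not known exactly. Their poses are not given: they have to be found in the camera images.
- fixture: Fixed test fixture: open-topped aluminium box 170 (x) by 200 (y) mm, rim 70 mm above the bench, on an 8 mm base plate (x +-100, y -235 to +110 mm). A grey gear housing 85 mm square, 58 mm high, centred at y = -185 mm, carries the crank. Origin: on the bench below the box's centre. x along the cover's hinge, roughly away from the robot (yaw up to 17 degrees either way); y from crank to hinge; z up.
- cover (a joint): Hinge of the flat aluminium cover, rad: 0 = shut, level on the rim; pi/2 = upright; open stop at 1.85. Starts at 1.3 to 1.75. It turns about the box's +y rim and shuts towards fixture -y. Stiff friction hinge: the cover (about 0.5 kg) stays at any angle and does not fall shut; moving it takes up to about 7 N at 150 mm from the hinge.
- cover_hinge (a point): Point on the hinge axis, midway along it: fixture (0, +100, 70) mm. The axis is parallel to fixture x. Does not move.
- cover_edge (a point): Middle of the cover's free edge on its outer face (on top when shut, then 82 mm above the bench). Plate 170 mm along the hinge, 200 mm from hinge to free edge, 12 mm thick; its inner face is in the plane of the hinge axis. A finger tab 70 mm long, 10 mm thick sticks out 17 mm beyond the middle of the edge. Axes: -y from hinge to free edge, z out of the outer face.
- crank (a joint): Turn of the hand crank about a vertical axis, rad, growing clockwise seen from above; starts at 0 to 0.6, stop at 6.9. At 0 the arm points to fixture -x, at pi/2 to fixture +y (towards the box). Friction about 0.12 N m (2.5 N at the knob); stays where it is left.
- crank_axis (a point): Point on the crank's axis at the height of the top of the knob, 118 mm above the bench. Does not move.
- crank_knob (a point): Centre of the top of the crank's knob: a black upright round sleeve 20 to 22 mm in diameter, 42 mm tall (76 to 118 mm above the bench), spinning freely on its pin, 50 mm from the crank's axis. It can be gripped from above and led round without turning the gripper. At its nearest, 24 mm lie between it and the box wall.
- screwdriver: Black-handled screwdriver, 200 mm long, lying in front of the box; loose bystander, leave it where it is. Origin: centre of its underside.
- tape: White roll, 68 mm in diameter, 18 mm high, lying in front of the crank; loose bystander, leave it where it is. Origin: centre of its underside.
- jar: Small closed glass jar, 48 mm in diameter, 65 mm high, behind the box; loose bystander, leave it where it is. Origin: centre of its underside.
- meter: Grey hand-held multimeter lying flat, 150 by 80 by 38 mm, at the hinge side of the box; loose bystander, leave it where it is. Origin: centre of its underside.
- mug: White mug, 80 mm in diameter, 90 mm high, behind the box at the hinge side; loose bystander, leave it where it is. Origin: centre of its underside.
- spare_board: Bare circuit board with parts on it, 110 by 70 mm, 18 mm high, beyond the crank; loose bystander, leave it where it is. Origin: centre of its underside.

How it is judged:
By the outcome, as a careful person would: the job done as asked, in the order asked, and still so for the second after the job is handed in, with the robot touching nothing.
It also fails if it takes over 64 s, if anything falls off the work surface, if the arm or the gripper's body presses on something with over 40 N, if the wrist force passes 120 N, or if a joint passes its speed limit or range.

## Working session

There is one attempt and no reset: what is moved stays moved. The work goes in short steps, Python scripts to look and compute and a tool call to move; the robot and the scene stay as the last step left them, time stands still between calls to the robot, and variables do not carry over. Pictures are saved under pics/ and viewed, at most 10 in all, crops included, and the job is handed in when it is done.

Besides the shell and the picture viewer there is one more tool, called as a command line: name --argument value ..., lists and objects as JSON in quotes. jog_arm: Moves the arm, as the interface text tells. Shifts and turns lie within -1 to 1; 1 stands for 0.12 m of shift or 360 degrees of turn. Its arguments: {"type":"object","properties":{"steps":{"type":"array"},"grip_force":{"type":"number"}},"required":["steps"]}

```bash
mkdir -p pics; cat > h.py <<'E'
import numpy as np, cv2
from bench import bot, cams, workorder
def K(p):
    f=200/np.tan(np.radians(p["vfov"])/2); return np.array([[f,0,p["cx"]],[0,f,p["cy"]],[0,0,1.]])
def ray(p,uv):
    n=cv2.undistortPoints(np.array([[uv]],float),K(p),np.array(p["D"],float))[0,0]
    R=np.array(p["rotation"],float); return np.array(p["xyz"],float),R@np.array([n[0],n[1],1])
def atz(p,uv,z):
    o,d=ray(p,uv); return o+d*(z-o[2])/d[2]
def proj(p,X):
    R=np.array(p["rotation"],float); Y=(np.atleast_2d(X)-np.array(p["xyz"]))@R
    return cv2.projectPoints(Y,np.zeros(3),np.zeros(3),K(p),np.array(p["D"],float))[0][:,0]
E
python3 - <<'E'
from h import *
s=bot.get_state(); print({k:np.round(v,3).tolist() for k,v in s.items()}, bot.grip_depth)
for n in["scene","top"]:
    p=cams.get_image(n); cv2.imwrite(f"pics/{n}0.png",p["pixels"]); print(n,np.round(p["xyz"]),p["vfov"])
    for l in["fixture","cover","cover_edge","crank","crank_knob","meter","mug","jar","tape","screwdriver","spare_board"]:
        r=cams.trace(l,p)
        for q in r[:2]:
            m=q["mask"];ys,xs=np.where(m); print(l,round(q["conf"],2),np.round(q["location"]),m.sum(),xs.min(),xs.max(),ys.min(),ys.max())
E
```

```text
{'t': 0.0, 'qpos': [-75.577, 27.376, 1.283, 89.174, -0.659, 63.558, -4.76], 'joint_velocities': [0.162, -0.008, -0.017, 0.041, 0.063, 0.027, -0.048], 'tau': [-0.001, -58.285, 1.534, -27.261, -0.054, 0.017, 0.0], 'position': [237.515, 631.228, 221.71], 'tcp_rot': [[-0.936, 0.352, -0.0], [0.352, 0.936, -0.002], [-0.0, -0.002, -1.0]], 'ft_force': [0.22, 0.005, -0.229], 'ft_torque': [-0.039, -0.016, 0.014], 'grip_force': 0.0, 'opening': 1.002} 18.700000000000003
scene [ 997. -691.  844.] 42.57201089038505
fixture 0.87 [321. 234.] 16338 222 385 118 327
fixture 0.42 [404. 240.] 1747 385 423 213 266
cover 0.71 [348. 164.] 4453 313 382 118 211
cover_edge 0.63 [350. 159.] 4462 314 382 118 210
cover_edge 0.6 [257. 259.] 486 246 275 236 275
crank 0.98 [257. 260.] 405 247 275 237 273
crank_knob 0.65 [350. 159.] 4483 314 382 118 210
crank_knob 0.63 [257. 261.] 458 246 275 237 274
mug 0.61 [404. 238.] 1783 385 424 213 266
jar 0.89 [355. 275.] 733 344 366 257 294
tape 0.58 [232. 256.] 545 217 246 241 267
tape 0.56 [348. 161.] 4536 314 382 118 210
screwdriver 0.83 [253. 222.] 471 234 296 194 232
spare_board 0.58 [235. 350.] 2019 206 262 320 379
top [ 378.   77. 1051.] 52.43683439506723
fixture 0.82 [348. 210.] 10426 280 420 141 255
cover 0.89 [292. 192.] 853 280 301 141 232
cover_edge 0.69 [290. 187.] 901 280 301 140 233
crank 0.73 [404. 224.] 257 398 410 208 234
crank_knob 0.67 [402. 220.] 264 398 409 207 235
meter 0.76 [231. 192.] 1873 209 256 162 225
mug 0.89 [309. 136.] 1102 278 323 119 160
mug 0.72 [235. 193.] 1836 210 256 162 225
jar 0.58 [359. 160.] 331 351 369 148 170
tape 0.9 [395. 264.] 374 375 401 254 281
screwdriver 0.61 [344. 279.] 426 289 364 263 287
screwdriver 0.25 [294. 193.] 849 281 301 141 232
spare_board 0.92 [455. 209.] 1073 439 477 183 230
```

View pics/scene0.png

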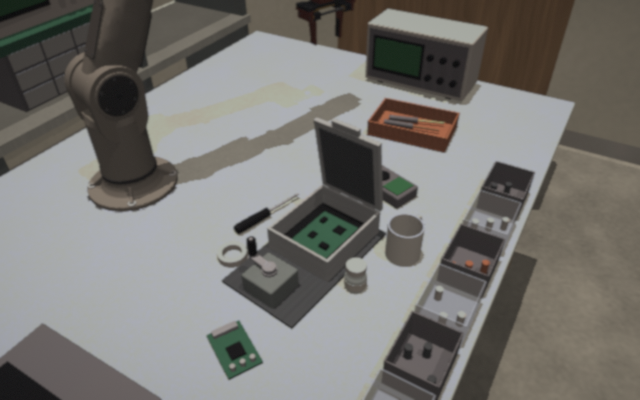

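View pics/top0.png

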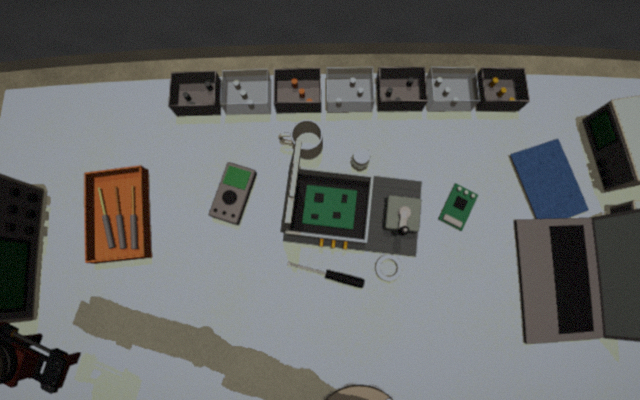

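The scene picture shows the box at about (325,235), with its cover upright near (350,165) and the crank knob at (251,243). In the top picture the box spans about (285..370, 170..245) and the knob is at (404,230). I'll enlarge both to pick corners.

```bash
python3 - <<'E'
import cv2
a=cv2.imread("pics/top0.png")[130:270,270:430]; cv2.imwrite("pics/topc.png",cv2.resize(a,None,fx=4,fy=4,interpolation=2))
a=cv2.imread("pics/scene0.png")[112:332,215:395]; cv2.imwrite("pics/scc.png",cv2.resize(a,None,fx=2.7,fy=2.7,interpolation=2))
E
```

```text
(no output)
```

View pics/topc.png

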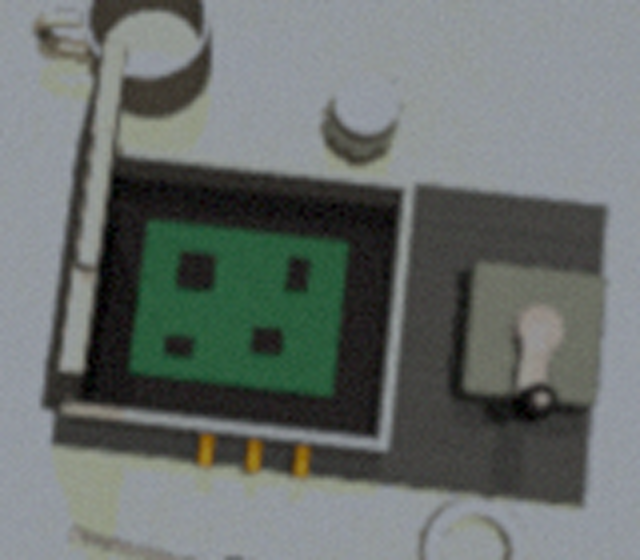

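View pics/scc.png

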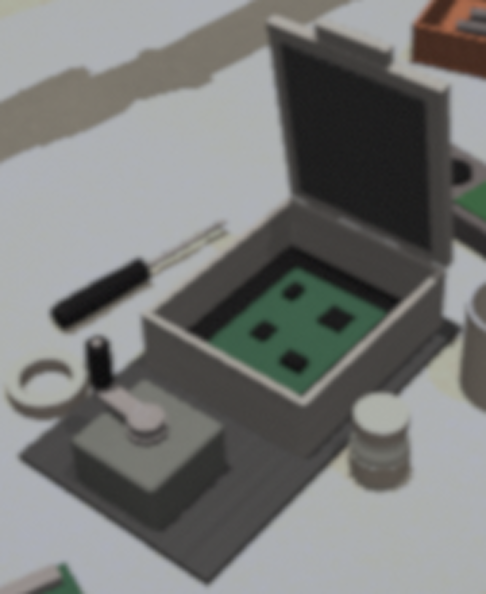

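```bash
cat > fit.py <<'E'
from h import *
from scipy.optimize import least_squares
from bench import cams
T=cams.get_image("top");S=cams.get_image("scene")
t=lambda u,v:(270+u/4-.4,130+v/4-.4); s=lambda u,v:(215+u/2.7-.3,112+v/2.7-.3)
fx=[(T,t(607,207),(100,-235,8)),(T,t(583,505),(-100,-235,8)),(T,t(52,445),(-100,110,8)),(T,t(413,186),(85,-100,70)),(T,t(387,451),(-85,-100,70)),
(S,s(20,456),(-100,-235,8)),(S,s(208,584),(100,-235,8)),(S,s(143,315),(-85,-100,70)),(S,s(303,405),(85,-100,70))]
cv=[(T,t(115,45),(85,200,6)),(T,t(72,372),(-85,200,6)),(S,s(272,20),(-85,200,6)),(S,s(448,90),(85,200,6))]
kn=[(T,t(540,398),118),(S,s(97,341),118)]
def W(q,X):
    c,n=np.cos(q[2]),np.sin(q[2]); x,y,z=X; return np.array([q[0]+c*x-n*y,q[1]+n*x+c*y,z])
def C(th,x,r,h): return (x,100-r*np.cos(th)+h*np.sin(th),70+r*np.sin(th)+h*np.cos(th))
def Kn(a): return (-50*np.cos(a),-185+50*np.sin(a),118)
def res(q):
    r=[proj(p,W(q,X))[0]-uv for p,uv,X in fx]+[proj(p,W(q,C(q[3],*X)))[0]-uv for p,uv,X in cv]+[proj(p,W(q,Kn(q[4])))[0]-uv for p,uv,_ in kn]
    return np.ravel(r)
if __name__=="__main__":
    f=least_squares(res,[600,100,0,1.5,.2],loss="soft_l1",x_scale=[10,10,.1,.1,.1]);q=f.x
    print(np.round(q,3),np.degrees(q[2]));print(np.round(res(q).reshape(-1,2),1).tolist())
    np.save("q.npy",q)
    print("edge",W(q,C(q[3],0,200,12)),"tabtip",W(q,C(q[3],0,217,6)),"knob",W(q,Kn(q[4])),"axis",W(q,(0,-185,118)),"hinge",W(q,(0,100,70)))
    for l,z in[("mug",90),("jar",65),("meter",38),("tape",18)]:
        r=cams.trace(l,T)
        if r:print(l,np.round(atz(T,r[0]["location"],z)))
E
python3 fit.py
```

```text
[ 5.61314e+02  6.24000e+01 -1.36000e-01  1.41400e+00  8.80000e-02] -7.797994007890939
[[0.1, -0.8], [0.4, -0.0], [-0.3, -0.4], [0.4, -1.9], [0.2, -0.4], [-0.8, -1.4], [-0.2, -1.8], [-0.9, -0.8], [0.3, -0.1], [0.4, -1.2], [-0.1, -0.2], [-0.9, -1.2], [-0.6, -1.1], [0.1, -0.1], [0.3, 0.5]]
edge [572.24887909 142.24832319 269.41761007] tabtip [571.08429087 133.74440755 285.27091108] knob [ 487.46875649 -109.75324799  118.        ] axis [ 536.21293384 -120.88900905  118.        ] hinge [574.8819861 161.4754795  70.       ]
mug [733. 113.  90.]
jar [673. -18.  65.]
meter [594. 312.  38.]
tape [ 386. -103.   18.]
```

jog_arm --steps '[[1, [0.2, -0.25, 0.01], -0.015], [1, [0.45, -0.56, 0.02], -0.035], [1, [0.72, -0.877, 0.03], -0.054]]' --grip_force 20

```text
t: 1.88
position: [324.6, 525.6, 226.4]
tcp_rot: [[-0.763, 0.646, 0.0], [0.646, 0.763, 0.0], [0.0, 0.0, -1.0]]
ft_force: [-0.1, 0.1, -0.3]
opening: 0.697
grip_force: 0.0
```

jog_arm --steps '[[1, [0.3, -0.37, 0.01], -0.02], [1, [0.6, -0.74, 0.02], -0.04], [1, [0.72, -0.877, 0.03], -0.054]]'

```text
t: 2.25
position: [413.4, 417.6, 230.3]
tcp_rot: [[-0.5, 0.866, 0.001], [0.866, 0.5, -0.001], [-0.001, 0.001, -1.0]]
ft_force: [0.2, 0.2, -0.4]
opening: 0.353
grip_force: 0.0
```

jog_arm --steps '[[1, [0.3, -0.37, 0.01], -0.02], [1, [0.6, -0.74, 0.02], -0.04], [1, [0.72, -0.877, 0.03], -0.054]]'

```text
t: 2.62
position: [499.4, 312.1, 233.9]
tcp_rot: [[-0.183, 0.983, 0.001], [0.983, 0.183, -0.001], [-0.001, 0.001, -1.0]]
ft_force: [0.5, 0.8, 0.3]
opening: 0.022
grip_force: 0.0
```

jog_arm --steps '[[1, [0.3, -0.37, 0.01], -0.02], [1, [0.6, -0.74, 0.02], -0.04], [1, [0.71, -0.877, 0.03], -0.053], [1, [0.71, -0.877, 0.03], -0.053]]'

```text
t: 3.12
position: [582.6, 209.8, 237.1]
tcp_rot: [[0.142, 0.99, 0.0], [0.99, -0.142, -0.0], [-0.0, 0.0, -1.0]]
ft_force: [0.1, -0.4, -1.2]
opening: 0.001
grip_force: 0.0
```

```bash
python3 - <<'E'
from fit import *
q=np.load("q.npy");r=160
th=np.r_[1.48,1.414-.06*np.arange(0,20),.21,.16,.11,.07,.04,.02,.0,-.015]
prev=np.array([582.06,210.84,237.06])
for i,a in enumerate(th):
    x,y,z=C(a,0,r,12); P=W(q,(x,y+10,z)); 
    if i%5==0: base=prev
    print(i,round(a,3),np.round(P,1),np.round((P-base)/120,3).tolist()); prev=base+np.round((P-base)/120,3)*120
E
```

```text
0 1.48 [575.9 168.8 230.4] [-0.051, -0.35, -0.055]
1 1.414 [574.5 158.4 229.9] [-0.063, -0.437, -0.06]
2 1.354 [573.2 148.9 228.8] [-0.074, -0.516, -0.069]
3 1.294 [571.9 139.5 227.2] [-0.085, -0.595, -0.082]
4 1.234 [570.6 130.2 225. ] [-0.095, -0.672, -0.101]
5 1.174 [569.4 121.1 222.2] [-0.011, -0.076, -0.023]
6 1.114 [568.1 112.1 218.9] [-0.021, -0.151, -0.05]
7 1.054 [566.9 103.4 215. ] [-0.031, -0.223, -0.083]
8 0.994 [565.8  94.9 210.7] [-0.041, -0.294, -0.119]
9 0.934 [564.6  86.7 205.8] [-0.05, -0.363, -0.16]
10 0.874 [563.6  78.8 200.4] [-0.009, -0.066, -0.044]
11 0.814 [562.5  71.2 194.6] [-0.018, -0.129, -0.093]
12 0.754 [561.5  64.  188.3] [-0.026, -0.189, -0.146]
13 0.694 [560.6  57.1 181.6] [-0.034, -0.246, -0.201]
14 0.634 [559.7  50.7 174.4] [-0.041, -0.299, -0.261]
15 0.574 [558.9  44.7 167. ] [-0.007, -0.05, -0.062]
16 0.514 [558.1  39.2 159.1] [-0.013, -0.096, -0.128]
17 0.454 [557.4  34.1 151. ] [-0.019, -0.139, -0.196]
18 0.394 [556.8  29.6 142.5] [-0.024, -0.177, -0.266]
19 0.334 [556.3  25.5 133.8] [-0.029, -0.21, -0.339]
20 0.274 [555.8  22.  124.8] [-0.004, -0.03, -0.074]
21 0.21 [555.3  18.8 115.1] [-0.008, -0.056, -0.155]
22 0.16 [555.1  16.8 107.3] [-0.01, -0.073, -0.22]
23 0.11 [554.8  15.1  99.5] [-0.012, -0.087, -0.285]
24 0.07 [554.7  14.1  93.2] [-0.013, -0.096, -0.338]
25 0.04 [554.6  13.5  88.4] [-0.001, -0.005, -0.04]
26 0.02 [554.6  13.1  85.2] [-0.001, -0.008, -0.067]
27 0.0 [554.5  12.9  82. ] [-0.001, -0.01, -0.093]
28 -0.015 [554.5  12.7  79.6] [-0.002, -0.011, -0.113]
```

jog_arm --steps '[[1, [-0.051, -0.35, -0.055], 0], [1, [-0.063, -0.437, -0.06], 0], [1, [-0.074, -0.516, -0.069], 0], [1, [-0.085, -0.595, -0.082], 0], [1, [-0.095, -0.672, -0.101], 0]]'

```text
t: 3.85
position: [570.0, 132.8, 225.2]
tcp_rot: [[0.136, 0.991, -0.001], [0.991, -0.136, 0.002], [0.002, -0.001, -1.0]]
ft_force: [-3.0, 3.6, 2.3]
opening: 0.0
grip_force: 2.1
```

jog_arm --steps '[[1, [-0.011, -0.076, -0.023], 0], [1, [-0.021, -0.151, -0.05], 0], [1, [-0.031, -0.223, -0.083], 0], [1, [-0.041, -0.294, -0.119], 0], [1, [-0.05, -0.363, -0.16], 0]]'

```text
t: 4.47
position: [564.6, 85.9, 205.4]
tcp_rot: [[0.14, 0.99, -0.0], [0.99, -0.14, -0.0], [-0.0, -0.0, -1.0]]
ft_force: [-2.5, 5.1, 0.5]
opening: 0.011
grip_force: 1.6
```

jog_arm --steps '[[1, [-0.009, -0.066, -0.044], 0], [1, [-0.018, -0.129, -0.093], 0], [1, [-0.026, -0.189, -0.146], 0], [1, [-0.034, -0.246, -0.201], 0], [1, [-0.041, -0.299, -0.261], 0]]'

```text
t: 5.1
position: [559.8, 50.0, 174.0]
tcp_rot: [[0.14, 0.99, 0.0], [0.99, -0.14, -0.0], [-0.0, 0.0, -1.0]]
ft_force: [-1.5, 3.8, 2.3]
opening: 0.003
grip_force: 1.4
```

jog_arm --steps '[[1, [-0.007, -0.05, -0.062], 0], [1, [-0.013, -0.096, -0.128], 0], [1, [-0.019, -0.139, -0.196], 0], [1, [-0.024, -0.177, -0.266], 0], [1, [-0.029, -0.21, -0.339], 0]]'

```text
t: 5.72
position: [556.3, 24.9, 133.2]
tcp_rot: [[0.14, 0.99, 0.0], [0.99, -0.14, -0.0], [-0.0, 0.0, -1.0]]
ft_force: [-0.7, 1.4, 1.6]
opening: 0.008
grip_force: 1.2
```

jog_arm --steps '[[1, [-0.004, -0.03, -0.074], 0], [1, [-0.008, -0.056, -0.145], 0], [1, [-0.01, -0.073, -0.2], 0], [1, [-0.012, -0.087, -0.25], 0], [1, [-0.013, -0.096, -0.3], 0]]'

```text
t: 6.35
position: [554.8, 14.1, 97.4]
tcp_rot: [[0.139, 0.99, 0.0], [0.99, -0.139, 0.0], [0.0, 0.0, -1.0]]
ft_force: [-0.7, 2.2, 2.2]
opening: 0.006
grip_force: 1.0
```

jog_arm --steps '[[1, [0, -0.005, -0.04], 0], [1, [0, -0.008, -0.075], 0], [1, [0, -0.01, -0.1], 0], [1, [0, -0.01, -0.12], 0], [1, [0, -0.01, -0.13], 0]]'

```text
t: 6.98
position: [554.6, 12.4, 82.3]
tcp_rot: [[0.14, 0.99, -0.0], [0.99, -0.14, -0.0], [-0.0, -0.0, -1.0]]
ft_force: [-5.7, -0.7, 13.1]
opening: 0.0
grip_force: 6.7
```

jog_arm --steps '[[1, [0, 0, -0.008], 0], [1, [0, 0, -0.008], 0]]'

```text
t: 7.22
position: [554.6, 12.4, 82.3]
tcp_rot: [[0.14, 0.99, -0.0], [0.99, -0.14, 0.0], [0.0, -0.0, -1.0]]
ft_force: [-5.0, -0.6, 15.2]
opening: 0.011
grip_force: 7.1
```

jog_arm --steps '[[1, [0, 0, 0.1], 0], [1, [0, 0, 0.4], 0], [0, [0, 0, 0.8], 0], [-1, [-0.4, -0.4, 0.95], 0], [-1, [-0.4, -0.4, 0.95], 0]]'

```text
t: 7.85
position: [505.2, -38.4, 196.8]
tcp_rot: [[0.144, 0.99, 0.002], [0.99, -0.144, 0.0], [0.001, 0.002, -1.0]]
ft_force: [-0.8, 0.8, -0.3]
opening: 0.306
grip_force: 0.0
```

```bash
python3 - <<'E'
from fit import *
q=np.load("q.npy")
for p in(T,S):
    for l in("crank_knob","cover"):
        for c in cams.trace(l,p)[:2]: print(l,c["conf"],np.round(c["location"]),c["mask"].sum())
    print(np.round(proj(p,[W(q,Kn(q[4]))])),np.round(proj(p,[W(q,C(0,sx,200,12)) for sx in(-85,85)])))
a=S["pixels"][150:330,215:415]; b=T["pixels"][130:270,270:430]
cv2.imwrite("pics/shut.png",np.hstack([cv2.resize(a,(400,360),interpolation=2),cv2.resize(b,(400,360),interpolation=2)]))
E
```

```text
crank_knob 0.36 [378. 269.] 33
cover 0.95 [329. 208.] 5517
[[405. 229.]] [[367. 242.]
 [374. 173.]]
crank_knob 0.93 [253. 258.] 473
crank_knob 0.67 [304. 252.] 12166
cover 0.67 [320. 224.] 5027
cover 0.34 [258. 260.] 493
[[251. 238.]] [[266. 224.]
 [327. 258.]]
```

View pics/shut.png

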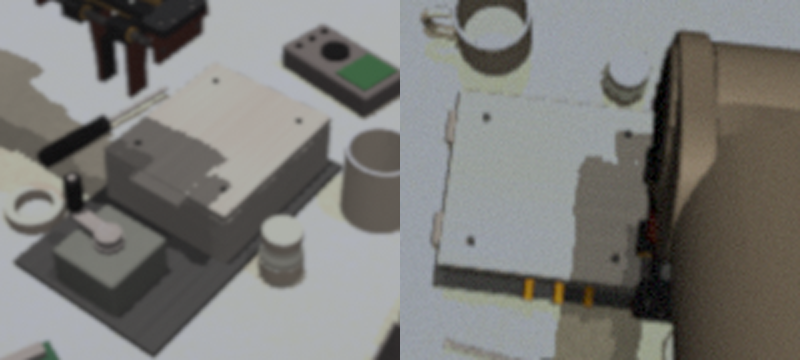

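The box is shut: in the left half the cover lies flat on the rim, and the knob stands at (72,185) in that crop. Next is the knob.

jog_arm --steps '[[-0.2, [-0.08, -0.31, 0], 0], [-0.2, [-0.16, -0.62, -0.1], 0], [-0.2, [-0.16, -0.62, -0.38], 0], [-0.2, [-0.16, -0.62, -0.38], 0], [-0.2, [-0.16, -0.62, -0.38], 0]]'

```text
t: 8.78
position: [488.2, -109.0, 150.0]
tcp_rot: [[0.138, 0.99, -0.0], [0.99, -0.138, -0.0], [-0.0, -0.0, -1.0]]
ft_force: [0.9, -0.2, -0.3]
opening: 0.599
grip_force: 0.0
```

```bash
python3 - <<'E'
from fit import *
q=np.load("q.npy");print(np.round(bot.get_state()["position"],1),bot.get_state()["opening"])
p=cams.get_image("wrist"); 
for c in cams.trace("crank_knob",p)[:3]: print(c["conf"],np.round(c["location"]),c["mask"].sum(),atz(p,c["location"],118))
print(proj(p,[W(q,Kn(q[4])),W(q,(0,-185,80))]))
cv2.imwrite("pics/w1.png",p["pixels"])
E
```

```text
[ 488.6 -109.1  150.5] 0.602467953646333
0.84 [351. 217.] 3151 [ 506.76961758 -101.42695296  118.        ]
[[322.24395191 233.23262686]
 [388.39870268 218.72556791]]
```

View pics/w1.png

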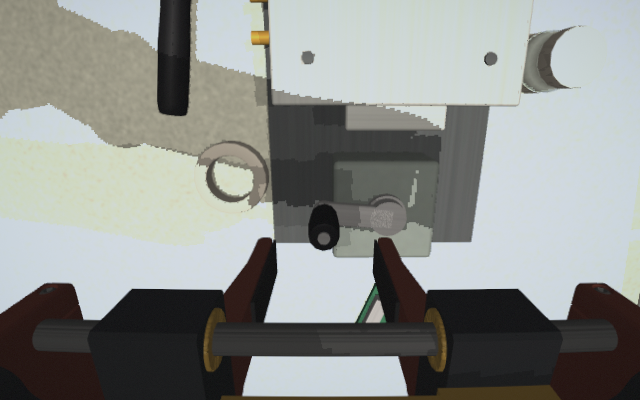

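```bash
python3 - <<'E'
from fit import *
q=np.load("q.npy")
p=cams.get_image("wrist"); k=atz(p,(323.5,238),118)
print(k,[atz(p,(388,214),z) for z in(76,82)], W(q,(0,-185,118)), W(q,Kn(0)))
E
```

```text
[ 487.23613415 -113.27734801  118.        ] [array([ 536.18712709, -118.75209661,   76.        ]), array([ 535.25677659, -116.46498613,   82.        ])] [ 536.21293384 -120.88900905  118.        ] [ 486.67530427 -114.1049648   118.        ]
```

The wrist view shows the knob top at (323,238), about 3 mm nearer fixture -y than my fit. I'll shift and grip.

jog_arm --steps '[[-0.2, [0, -0.02, -0.15], 0], [-0.2, [0, -0.02, -0.33], 0], [-0.2, [0, -0.02, -0.51], 0], [0.1, [0, -0.02, -0.51], 0], [0.5, [0, -0.02, -0.51], 0]]' --grip_force 15

```text
t: 9.75
position: [487.9, -112.1, 89.1]
tcp_rot: [[0.14, 0.99, 0.001], [0.99, -0.14, -0.0], [0.0, 0.001, -1.0]]
ft_force: [0.1, -0.5, -0.3]
opening: 0.41
grip_force: 0.0
```

jog_arm --steps '[[1, [0, 0, 0], 0], [1, [0, 0, 0], 0], [1, [0, 0, 0], 0], [1, [0, 0, 0], 0]]'

```text
t: 10.25
position: [487.6, -111.9, 89.1]
tcp_rot: [[0.14, 0.99, 0.0], [0.99, -0.14, 0.001], [0.001, 0.0, -1.0]]
ft_force: [-3.6, 0.4, 6.2]
opening: 0.243
grip_force: 15.0
```

```bash
python3 - <<'E'
from fit import *
q=np.load("q.npy")
P=lambda a:W(q,Kn(a))
for c in range(7):
    a0=.03+c; print(c,[np.round((P(a0+.2*k)-P(a0))[:2]/120,3).tolist() for k in range(1,6)],np.round(P(a0+1)-[0,-.9,0],1)[:2])
E
```

```text
0 [[0.022, 0.08], [0.059, 0.155], [0.111, 0.22], [0.174, 0.274], [0.247, 0.314]] [516.5 -74. ]
1 [[0.079, 0.025], [0.162, 0.034], [0.245, 0.026], [0.325, 0.002], [0.398, -0.038]] [564.3 -78.6]
2 [[0.064, -0.053], [0.116, -0.118], [0.154, -0.192], [0.177, -0.272], [0.183, -0.355]] [ 586.2 -121.2]
3 [[-0.01, -0.083], [-0.037, -0.161], [-0.079, -0.233], [-0.134, -0.296], [-0.2, -0.346]] [ 562.2 -162.7]
4 [[-0.075, -0.036], [-0.156, -0.056], [-0.239, -0.06], [-0.321, -0.047], [-0.399, -0.018]] [ 514.3 -164.9]
5 [[-0.071, 0.044], [-0.131, 0.101], [-0.18, 0.169], [-0.213, 0.245], [-0.231, 0.326]] [ 486.6 -125.8]
6 [[-0.001, 0.083], [0.014, 0.165], [0.045, 0.242], [0.091, 0.312], [0.149, 0.371]] [504.5 -81.4]
```

jog_arm --steps '[[1, [0.022, 0.08, 0], 0], [1, [0.059, 0.155, 0], 0], [1, [0.111, 0.22, 0], 0], [1, [0.174, 0.274, 0], 0], [1, [0.247, 0.314, 0], 0]]'

```text
t: 10.98
position: [518.6, -75.6, 89.0]
tcp_rot: [[0.14, 0.99, 0.002], [0.99, -0.14, -0.002], [-0.002, 0.003, -1.0]]
ft_force: [0.4, -8.2, 5.4]
opening: 0.24
grip_force: 15.0
```

jog_arm --steps '[[1, [0.079, 0.025, 0], 0], [1, [0.162, 0.034, 0], 0], [1, [0.245, 0.026, 0], 0], [1, [0.325, 0.002, 0], 0], [1, [0.398, -0.038, 0], 0]]'

```text
t: 11.6
position: [564.1, -80.5, 88.8]
tcp_rot: [[0.141, 0.99, -0.002], [0.99, -0.141, -0.001], [-0.001, -0.002, -1.0]]
ft_force: [-6.8, -5.5, 12.7]
opening: 0.242
grip_force: 15.0
```

jog_arm --steps '[[1, [0.064, -0.063, 0], 0], [1, [0.116, -0.128, 0], 0], [1, [0.154, -0.202, 0], 0], [1, [0.177, -0.282, 0], 0], [1, [0.183, -0.365, 0], 0]]'

```text
t: 12.22
position: [586.6, -121.0, 88.9]
tcp_rot: [[0.138, 0.99, -0.002], [0.99, -0.138, 0.003], [0.003, -0.002, -1.0]]
ft_force: [-5.7, 2.9, 12.8]
opening: 0.24
grip_force: 15.0
```

jog_arm --steps '[[1, [-0.01, -0.083, 0], 0], [1, [-0.037, -0.161, 0], 0], [1, [-0.079, -0.233, 0], 0], [1, [-0.134, -0.296, 0], 0], [1, [-0.2, -0.346, 0], 0]]'

```text
t: 12.85
position: [565.0, -163.7, 89.1]
tcp_rot: [[0.138, 0.99, 0.004], [0.99, -0.138, -0.0], [0.0, 0.004, -1.0]]
ft_force: [2.9, 0.1, 5.3]
opening: 0.242
grip_force: 15.0
```

jog_arm --steps '[[1, [-0.075, -0.036, 0], 0], [1, [-0.156, -0.056, 0], 0], [1, [-0.239, -0.06, 0], 0], [1, [-0.321, -0.047, 0], 0], [1, [-0.399, -0.018, 0], 0]]'

```text
t: 13.48
position: [515.3, -168.0, 89.1]
tcp_rot: [[0.141, 0.99, 0.002], [0.99, -0.141, -0.002], [-0.002, 0.002, -1.0]]
ft_force: [2.2, -3.2, 6.3]
opening: 0.242
grip_force: 15.0
```

jog_arm --steps '[[1, [-0.071, 0.044, 0], 0], [1, [-0.131, 0.101, 0], 0], [1, [-0.18, 0.169, 0], 0], [1, [-0.213, 0.245, 0], 0], [1, [-0.231, 0.326, 0], 0]]'

```text
t: 14.1
position: [486.7, -128.5, 88.9]
tcp_rot: [[0.141, 0.99, 0.0], [0.99, -0.141, -0.001], [-0.001, 0.0, -1.0]]
ft_force: [-0.3, -3.8, 9.0]
opening: 0.238
grip_force: 15.0
```

jog_arm --steps '[[1, [-0.001, 0.083, 0], 0], [1, [0.014, 0.165, 0], 0], [1, [0.03, 0.205, 0], 0], [1, [0.045, 0.242, 0], 0], [1, [0.06, 0.27, 0], 0]]'

```text
t: 14.72
position: [494.2, -95.6, 88.9]
tcp_rot: [[0.14, 0.99, -0.0], [0.99, -0.14, -0.001], [-0.001, 0.0, -1.0]]
ft_force: [-0.8, -1.5, 10.7]
opening: 0.239
grip_force: 15.0
```

jog_arm --steps '[[1, [0.015, 0.025, 0], 0], [1, [0.032, 0.047, 0], 0], [1, [0.05, 0.07, 0], 0], [1, [0.065, 0.085, 0], 0], [1, [0.065, 0.085, 0], 0]]'

```text
t: 15.35
position: [500.1, -87.9, 88.7]
tcp_rot: [[0.142, 0.99, -0.003], [0.99, -0.142, -0.003], [-0.003, -0.003, -1.0]]
ft_force: [-6.4, -8.2, 15.0]
opening: 0.239
grip_force: 15.0
```

jog_arm --steps '[[1, [0.015, 0.018, 0], 0], [1, [0.03, 0.036, 0], 0], [1, [0.03, 0.036, 0], 0]]'

```text
t: 15.72
position: [500.6, -85.0, 87.9]
tcp_rot: [[0.144, 0.99, -0.009], [0.99, -0.144, -0.003], [-0.005, -0.008, -1.0]]
ft_force: [-10.8, -11.9, 16.0]
opening: 0.241
grip_force: 15.0
```

jog_arm --steps '[[1, [-0.025, -0.03, 0], 0], [0.3, [-0.025, -0.03, 0], 0], [-0.2, [-0.025, -0.03, 0], 0], [-0.2, [-0.025, -0.03, 0], 0], [-0.2, [-0.025, -0.03, 0], 0]]'

```text
t: 16.35
position: [502.8, -83.6, 88.2]
tcp_rot: [[0.139, 0.99, -0.0], [0.99, -0.139, 0.0], [0.0, -0.0, -1.0]]
ft_force: [-0.8, 0.6, -0.7]
opening: 0.597
grip_force: 0.0
```

jog_arm --steps '[[-0.2, [0, 0, 0.15], 0], [-0.2, [0, 0, 0.4], 0], [-0.2, [0, 0, 0.8], 0], [-0.2, [0, 0, 1], 0]]'

```text
t: 16.85
position: [503.7, -84.0, 210.6]
tcp_rot: [[0.14, 0.99, 0.003], [0.99, -0.14, 0.0], [0.001, 0.003, -1.0]]
ft_force: [-0.0, -0.1, -0.3]
opening: 0.607
grip_force: 0.0
```

jog_arm --steps '[[-0.2, [0, 0.3, 0.2], 0], [-0.2, [-0.2, 0.7, 0.4], 0], [-0.2, [-0.4, 1, 0.4], 0], [-0.2, [-0.4, 1, 0.4], 0]]'

```text
t: 17.35
position: [453.5, 38.9, 256.5]
tcp_rot: [[0.134, 0.991, -0.0], [0.991, -0.134, 0.001], [0.001, -0.001, -1.0]]
ft_force: [0.2, -0.1, -0.2]
opening: 0.599
grip_force: 0.0
```

jog_arm --steps '[[-0.2, [0, 0.4, 0], 0], [-0.2, [0, 0.8, 0], 0], [-0.2, [0, 1, 0], 0], [-0.2, [0, 1, 0], 0]]'

```text
t: 17.85
position: [455.2, 156.9, 256.0]
tcp_rot: [[0.137, 0.991, -0.0], [0.991, -0.137, -0.001], [-0.001, -0.0, -1.0]]
ft_force: [-0.5, -0.3, -0.5]
opening: 0.598
grip_force: 0.0
```

jog_arm --steps '[[-0.2, [0, 0.4, 0], 0], [-0.2, [0, 0.8, 0], 0], [-0.2, [0, 1, 0], 0], [-0.2, [0, 1, 0], 0]]'

```text
t: 18.35
position: [455.2, 275.8, 256.0]
tcp_rot: [[0.139, 0.99, -0.0], [0.99, -0.139, -0.001], [-0.001, -0.0, -1.0]]
ft_force: [-0.2, -0.1, 0.2]
opening: 0.601
grip_force: 0.0
```

```bash
python3 - <<'E'
from fit import *
q=np.load("q.npy")
for p in(T,S):
    print([np.round(proj(p,[W(q,Kn(a))])[0],1).tolist() for a in(.5,.617,.7)])
    for c in cams.trace("crank_knob",p)[:2]: print(c["conf"],np.round(c["location"]),c["mask"].sum())
a=S["pixels"][150:390,195:435]; b=T["pixels"][100:300,270:480]
cv2.imwrite("pics/end.png",np.hstack([cv2.resize(a,(400,400),interpolation=2),cv2.resize(b,(400,400),interpolation=2)]))
E
```

```text
[[396.5, 225.5], [394.5, 223.9], [393.2, 222.7]]
0.63 [402. 216.] 243
[[259.7, 234.5], [262.4, 233.8], [264.4, 233.5]]
0.9 [263. 256.] 419
0.53 [251. 222.] 384
```

View pics/end.png

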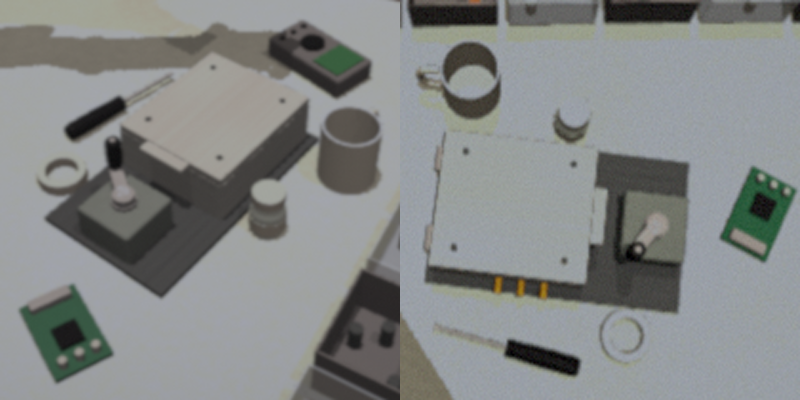

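The cover lies flat, and the knob tops, at (394,224) in the top view and (263,235) in the scene view, match the stop angle of 6.9 rad. Nothing else has moved, so I'm handing in.

```bash
python3 -c "
from bench import workorder
print(workorder.hand_in())"
```

```text
the job is handed in; nothing more can be done
None
```

The cover is fully shut, the crank is turned clockwise against its stop, everything is released, nothing else on the bench was moved, and the job was handed in at about 18 s.

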